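# Wedge the rocking bearing pedestal

## Robot

A 7-joint arm with a two-finger parallel gripper is mounted at the origin on a cart in front of the work surface, level with it; the furniture and walls round the work are solid. World frame = base frame: x ahead of the robot, y to its left, z up, the work surface at z = 0. Lengths are in m, angles in degrees, forces in N, time in s.
With the tool pointing down it reaches from about 0.425 to 1.025 m from the base axis. Payload 3.6 kg.
Tool frame: the origin (TCP) lies at the very end of the fingers, on their centre line; the grasp point (between the pads) lies 19 mm behind it; z points along the fingers, y is the line along which they close (so a half turn about z gives the same grasp; the last joint's range is limited). The gripper opens to 85 mm and grips with 20 to 120 N. Pads are 22 mm wide; open, the fingers measure 114 mm over their backs; the gripper's body (76 mm by 85 mm) begins 54 mm behind the grasp point. The pads swing forward as they close: fully open they stand 13 mm farther back than shut.
Start: joints at [68.898, 33.873, 2.773, 92.16, -1.908, 54.013, -1.931], TCP at [0.197, -0.698, 0.231] pointing down, gripper open.
Joint ranges: [-153.93, 153.93], [-27.13, 128.08], [-72.61, 78.16], [10.71, 143.7], [-87.88, 267.88], [4.46, 118.87], [-176.78, 176.78]. Speed limits (degrees/s): [147.25, 147.25, 180, 180, 180, 180, 180].

## Interface

Orientations are given as [roll, pitch, yaw] about the fixed x, y, z axes, in that order (R = Rz(yaw) Ry(pitch) Rx(roll)).
In Python, from rig import env gives the robot as it stands.
- The arm moves only by the shell command python3 -m inch 'ROWS' [FORCE]. ROWS is JSON, a list that holds one entry, the list of rows, each a list of 5 numbers: the opening, from 0 (shut) to 1 (fully open), then the shift along the tool's x, y, z in mm, then the turn about the tool's z in rad. In form: [[[hand, dx, dy, dz, yaw], ...]]. A call has 1 to 12 rows; each row shifts and turns the commanded pose from where the row before left it, along the tool's axes as they then stand; what a row does not reach is not made up. A row lasts 1/12 s, in which the tool goes at most 41.7 mm and 7.16 degrees, less where a joint would pass 70% of its speed; a pose out of reach is approached as far as the arm can. A call is refused whole if a number of a shift passes 41.7 or a number of a turn 0.125, either way. A call with a gripper value outside its range is refused whole. The fingers move at their own pace and stop on an object; FORCE is the grip in N (left out, the last holds). Time passes only in rows, so rows that do not move let the fingers close. It gives the time, the measured TCP pose, the force, the opening and the grip force at its end, in the units of the state.
- env.state(): the state, without advancing time (a new reading comes with each control period).
- env.snapshot(name): name is "side" or "top" or "wrist"; returns a dict with "img" (480x640x3 uint8, red, green, blue), "fovy" (degrees; the focal length in pixels is half the picture's height over the tangent of half this angle, whatever the lens; pixels are square), "cx", "cy" (the principal point, pixels), "dist" ([k1, k2, p1, p2, k3] as OpenCV has them; the pictures are not rectified), "R" (3x3) and "t" (3): a world point X has camera coordinates R X + t; the wrist camera has in their place "hand_eye" (4x4, takes a point from camera to tool coordinates, whose origin is the TCP and whose axes are the flange's). Camera axes: x right, y down, z forward; pixel columns grow to the right and rows downward; lengths in m; the calibration is good to about 2 mm. A picture is of the moment at which its call begins: read the wrist's pose just before it. There is no depth.
- env.job_done(): hands the job in; it is judged then, once.
The state is a dict: "clock": time; "joints": joint angles; "joint_velocities": joint speeds; "tau": joint torques, N m; "position": TCP position; "tool_rot": TCP orientation; "ft_force": force on the tool from outside, world axes, zero at the start; "ft_torque": the same for the moment, N m; "opening": finger opening in m; "grip_force": force on a finger pad.
Only numpy, scipy, OpenCV 4.12 (cv2) and the standard library are available. Lean on these libraries where they do the work, as an engineer would, in place of code of your own. Each camera call takes 0.05 s, during which the arm holds its last target. There are 200 camera calls.

## Task

The tacked steel pedestal rocks because the leg under its yellow-marked corner is too short. With the fingertips, push the steel wedge along the table, thin end first, in under that leg until it is snug and the pedestal no longer rocks; never take the wedge between the fingers or pick it up, and do not shove the pedestal away. Then press down firmly on the marked corner to feel that it stands level and does not give, and let go, leaving the wedge in place and the other things on the table alone.

Things in the scene. Friction and masses are not known exactly. Their poses are not given: they have to be found in the camera images.
- pedestal: bearing pedestal of bare steel, 2 kg: plate 130 x 180 mm (x by y), top 65 mm above the table; four legs on 32 x 32 mm foot pads centred at x = +-48, y = +-72 mm (the one at x -48, y +72 is short); on the plate a 76 mm square block centred at x 20, y -30 with a flange, 101 mm high. Origin: centre of the base, on the table under it, z up.
- short_foot (a point): centre of the underside of the short leg's 32 x 32 mm foot pad. It hangs 5 to 9.5 mm above the table (differs each time) while the pedestal rests on its other three feet; about 3 N down on that corner rocks the pedestal until this foot lands, and let go it tips back
- marked_corner (a point): the yellow paint cross on top of the plate straight above the short leg: the place to press. 65 mm above the table; the plate's edges are 17 and 18 mm away
- wedge: steel wedge with a red thick end, 0.3 kg, 130 (x) x 40 mm (y), 18 mm thick at x = -65 falling evenly to 2 mm at x = +65. Origin: centre of its underside. It lies with its thin end 40 to 90 mm short of the foot, pointing at it along the pedestal's -y (up to 15 mm and 0.22 rad off). Slides freely with 1 to 2.5 N; under the foot the push climbs steeply: 5 to 9 N is snug, 11 N shoves the pedestal
- wedge_back (a point): centre of the wedge's flat thick end face (40 x 18 mm), 9 mm above the table: the face to push
- spanner: combination spanner, 28 x 192 x 10 mm, lying near the fixture; leave alone
- bracket_l: stamped L bracket, 22 x 34 x 28 mm; leave alone
- bracket_u: stamped U bracket, 26 x 36 x 22 mm; leave alone
- parts_dish: round steel dish of weld nuts, 95 mm across, 28 mm high; leave alone

How it is judged:
By the outcome, as a careful person would: the job done as asked, in the order asked, and still so for the second after the job is handed in, with the robot touching nothing.
It also fails if it takes over 48 s, if anything falls off the work surface, if the arm or the gripper's body presses on something with over 40 N, if the wrist force passes 120 N, or if a joint passes its speed limit or range.

## Working session

There is one attempt and no reset: what is moved stays moved. The work goes in short steps, Python scripts to look and compute and a shell command to move; the robot and the scene stay as the last step left them, time stands still between calls to the robot, and variables do not carry over. Pictures are saved under pics/ and viewed, at most 10 in all, crops included, and the job is handed in when it is done.

```bash
mkdir -p pics; cat > h.py <<'E'
import numpy as np,cv2
from rig import env
def K(s):
    f=240/np.tan(np.radians(s["fovy"])/2); return np.array([[f,0,s["cx"]],[0,f,s["cy"]],[0,0,1.]])
def ray(s,px):
    u=cv2.undistortPoints(np.array(px,float).reshape(-1,1,2),K(s),np.array(s["dist"],float)).reshape(-1,2)
    d=np.c_[u,np.ones(len(u))]; R=np.array(s["R"]);t=np.array(s["t"])
    return -R.T@t, d@R
def onz(s,px,z):
    o,d=ray(s,px); z=np.broadcast_to(z,len(d)); return o+d*((z-o[2])/d[:,2])[:,None]
def proj(s,P):
    return cv2.projectPoints(np.array(P,float).reshape(-1,3),cv2.Rodrigues(np.array(s["R"],float))[0],np.array(s["t"],float),K(s),np.array(s["dist"],float))[0].reshape(-1,2)
def snap(n,f):
    s=env.snapshot(n); cv2.imwrite(f"pics/{f}.png",s["img"][:,:,::-1]); return s
E
python3 - <<'E'
from h import *
import pickle
for n in("top","side"):
    s=snap(n,n+"1"); pickle.dump(s,open(n+".pkl","wb")); print(n,s["fovy"],-np.array(s["R"]).T@s["t"])
print(env.state())
E
```

```text
top 44.61187822541875 [ 0.20773342 -0.03225934  1.31877028]
side 52.895698317261946 [1.22298693 0.07978919 0.94456803]
{'clock': 0.1, 'joints': array([68.89796712, 33.92168492,  2.76850149, 92.23081409, -1.90770044,
       54.01410789, -1.93014424]), 'joint_velocities': array([-0.0012674 , -0.09765729,  0.10283017, -0.13673613, -0.00393698,
       -0.12744585, -0.04780739]), 'tau': array([ 4.78856426e-03, -5.50000691e+01,  1.55335307e+00, -1.98823446e+01,
        9.69689456e-03,  3.80748519e-03, -9.89922682e-06]), 'position': array([ 0.19651915, -0.69705263,  0.2302289 ]), 'tool_rot': array([-1.79879746e+02,  7.44928626e-03,  1.57495770e+01]), 'ft_force': array([ 0.10045211, -0.04198369, -0.05644434]), 'ft_torque': array([0.00049188, 0.03649477, 0.05743497]), 'grip_force': 0.0, 'opening': 0.0854566705465352}
```

View pics/top1.png

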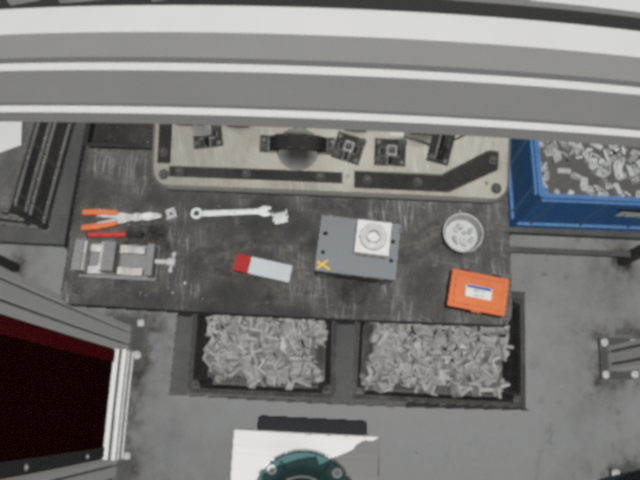

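View pics/side1.png

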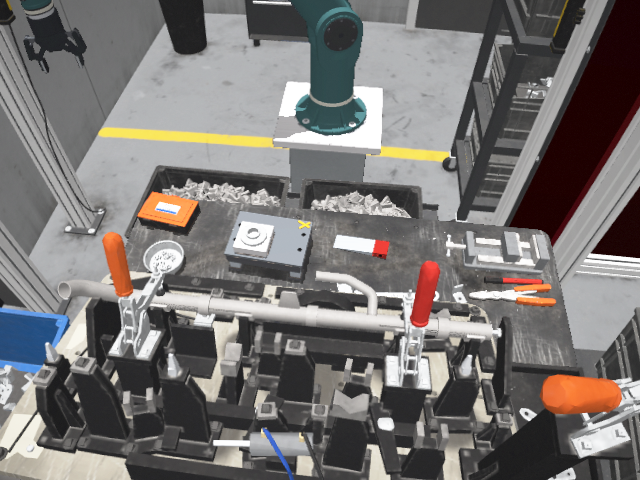

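The top view shows the wedge (red end at about (242,263), thin end near (292,271)) left of the pedestal. The yellow cross is at (322,265). The side view agrees, with the wedge at (360,246) and the cross at (305,225). Next I measure them.

```bash
cat > m.py <<'E'
from h import *
import pickle,sys
def big(m,k):
    c,_=cv2.findContours(m.astype(np.uint8),cv2.RETR_EXTERNAL,cv2.CHAIN_APPROX_NONE)
    return sorted(c,key=cv2.contourArea)[-k:]
def meas(s,roi):
    x0,y0,x1,y1=roi; h=cv2.cvtColor(s["img"],cv2.COLOR_RGB2HSV); M=np.zeros(h.shape[:2],bool);M[y0:y1,x0:x1]=1
    H,S,V=[h[...,i].astype(int) for i in range(3)]
    red=M&((H<8)|(H>172))&(S>150)&(V>80); yel=M&(H>18)&(H<35)&(S>110); wh=M&(S<40)&(V>165)
    return red,yel,wh
if __name__=="__main__":
  for n,roi in(("top",(225,240,330,290)),("side",(290,215,395,260))):
    s=pickle.load(open(n+".pkl","rb")); red,yel,wh=meas(s,roi)
    cy=cv2.minAreaRect(big(yel,1)[0])[0]; print(n,"cross",onz(s,[cy],.065))
    w=big(red|wh,1)[0]; b=cv2.boxPoints(cv2.minAreaRect(w)); print("wedge box px",b.round(1).tolist())
    print(onz(s,b,.010).round(4).tolist())
    r=cv2.minAreaRect(big(red,1)[0]); print("red c",r, onz(s,[r[0]],.015))
    g=cv2.boxPoints(r); print(onz(s,g,.017).round(4).tolist())
E
python3 m.py; python3 - <<'E'
import cv2
a=cv2.imread('pics/top1.png')[195:305,215:415];b=cv2.imread('pics/side1.png')[195:285,215:415]
cv2.imwrite('pics/c1.png',cv2.vconcat([cv2.resize(a,None,fx=3,fy=3,interpolation=2),cv2.resize(b,None,fx=3,fy=3,interpolation=2)]))
E
```

```text
top cross [[ 0.50815383 -0.01811529  0.065     ]]
wedge box px [[247.39999389648438, 272.5], [251.10000610351562, 256.29998779296875], [292.0, 265.6000061035156], [288.3999938964844, 281.79998779296875]]
[[0.4959, 0.1538, 0.01], [0.5345, 0.1484, 0.01], [0.5171, 0.0523, 0.01], [0.4788, 0.0583, 0.01]]
red c ((241.2647705078125, 262.9411926269531), (12.611851692199707, 17.220029830932617), 14.03624439239502) [[0.51659554 0.16913839 0.015     ]]
[[0.4992, 0.1864, 0.017], [0.5391, 0.1801, 0.017], [0.5332, 0.1512, 0.017], [0.4934, 0.1577, 0.017]]
side cross [[ 0.51222482 -0.02022513  0.065     ]]
wedge box px [[332.6000061035156, 246.89999389648438], [336.1000061035156, 230.39999389648438], [388.8999938964844, 241.60000610351562], [385.3999938964844, 258.20001220703125]]
[[0.5291, 0.0518, 0.01], [0.4774, 0.056, 0.01], [0.4977, 0.1871, 0.01], [0.5482, 0.1796, 0.01]]
red c ((380.5294494628906, 248.38235473632812), (13.339459419250488, 16.97749137878418), 14.03624439239502) [[0.5243236  0.16672554 0.015     ]]
[[0.5476, 0.1469, 0.017], [0.4972, 0.155, 0.017], [0.5036, 0.1866, 0.017], [0.5536, 0.1777, 0.017]]
```

View pics/c1.png

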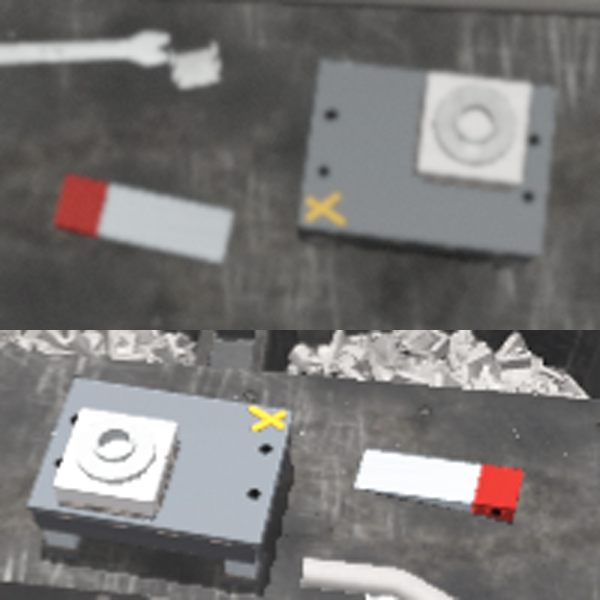

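The crop confirms the geometry. The wedge points about 9° off world -y, and the pedestal is yawed slightly. Now I need the pedestal yaw, and the position of the aluminium post near the start pose.

```bash
python3 - <<'E'
from h import *
import pickle
t=pickle.load(open("top.pkl","rb"));s=pickle.load(open("side.pkl","rb"))
c=np.array([[320,60],[300,230],[541,250],[554,88]])/3+[215,195]
P=onz(t,c,.065);print(P.round(4).tolist())
for i in range(4):
    d=P[(i+1)%4]-P[i];print(np.linalg.norm(d),np.degrees(np.arctan2(d[1],d[0])))
c=np.array([[75,375-330],[30,508-330],[268,550-330],[292,408-330]])/3+[215,195]
P=onz(s,c,.065);print("side",P.round(4).tolist())
for i in range(4):
    d=P[(i+1)%4]-P[i];print(np.linalg.norm(d),np.degrees(np.arctan2(d[1],d[0])))
for z in(-.75,-.9,-.5):print(z,"post top",onz(t,[[620,355]],z)[0],"side",onz(s,[[85,230]],z)[0])
print(proj(t,[[.197,-.698,.23]]),proj(s,[[.197,-.698,.23]]))
# two-view thin and thick
E
```

```text
[[0.6242, -0.0111, 0.065], [0.4927, -0.0025, 0.065], [0.4856, -0.1792, 0.065], [0.6102, -0.1876, 0.065]]
0.1318201989181801 176.26222589769912
0.1768257889798465 -92.2937717161228
0.12488336628378015 -3.8341043573143008
0.17699698782441572 85.45907002683464
side [[0.4845, -0.178, 0.065], [0.6177, -0.1851, 0.065], [0.6352, -0.0032, 0.065], [0.4993, -0.0008, 0.065]]
0.1334041673678735 -3.0425269214891646
0.18272562102660908 84.50241132485807
0.13598068344488268 178.97578131462004
0.17784885733365652 -94.76152142710048
-0.75 post top [ 0.41163734 -1.1088083  -0.75      ] side [-0.00384165 -1.10677939 -0.75      ]
-0.9 post top [ 0.42642177 -1.18686546 -0.9       ] side [-0.11243823 -1.21181223 -0.9       ]
-0.5 post top [ 0.38699662 -0.97871302 -0.5       ] side [ 0.17715264 -0.93172466 -0.5       ]
[[669.11079627 416.46454261]] [[65.83159722 73.23278449]]
```

```bash
python3 -m inch '[[[0,0,0,0,-0.123],[0,0,0,0,-0.123],[0,0,0,0,-0.123],[0,0,0,0,-0.123],[0,0,0,0,-0.123],[0,0,0,0,-0.123],[0,0,0,0,-0.123],[0,0,0,0,-0.123],[0,0,0,0,-0.123],[0,0,0,0,-0.123]]]'
python3 -m inch '[[[0,0,35,0,0],[0,0,35,0,0],[0,0,35,0,0],[0,0,35,0,0],[0,0,35,0,0],[0,0,35,0,0],[0,35,0,0,0],[0,35,0,0,0],[0,35,0,0,0],[0,35,0,0,0]]]'
python3 -m inch '[[[0,38,0,0,0],[0,38,0,0,0],[0,38,0,0,0],[0,38,0,0,0],[0,38,0,0,0],[0,38,0,0,0],[0,38,0,0,0],[0,38,0,0,0],[0,0,0,0,0]]]'
```

```text
clock: 0.93
position: [0.1964, -0.6974, 0.2306]
tool_rot: [-180.0, -0.1, 86.6]
ft_force: [0.2, -0.7, -0.9]
opening: -0.0001
grip_force: 0.0
clock: 1.77
position: [0.4154, -0.57, 0.2301]
tool_rot: [-179.9, -0.1, 86.2]
ft_force: [1.4, -0.1, 0.4]
opening: -0.0003
grip_force: 0.0
clock: 2.52
position: [0.4357, -0.2595, 0.2311]
tool_rot: [-179.9, -0.3, 86.9]
ft_force: [-0.6, 0.7, 0.3]
opening: -0.0002
grip_force: 0.0
```

```bash
python3 -m inch '[[[0,36,0,0,0],[0,36,0,0,0],[0,36,0,0,0],[0,36,0,0,0],[0,36,0,0,0],[0,36,0,0,0],[0,36,0,0,0],[0,36,0,0,0],[0,36,0,0,0],[0,36,0,0,0],[0,30,0,0,0],[0,0,0,0,0]]]'; python3 -m inch '[[[0,0,0,38,0],[0,0,0,38,0],[0,0,0,38,0],[0,0,0,38,0],[0,0,0,0,0],[0,0,0,0,0]]]'; python3 -c "
from h import *
snap('top','t2');s=snap('side','s2');cv2.imwrite('pics/s2c.png',cv2.resize(s['img'][170:290,280:440,::-1],None,fx=4,fy=4,interpolation=2))"
```

```text
clock: 3.52
position: [0.4619, 0.1282, 0.232]
tool_rot: [179.9, -0.3, 86.8]
ft_force: [0.3, -0.2, 1.1]
opening: 0.0003
grip_force: 0.0
clock: 4.02
position: [0.4597, 0.1196, 0.0779]
tool_rot: [-179.7, 0.1, 86.2]
ft_force: [-0.2, -0.2, 1.5]
opening: 0.0
grip_force: 0.0
```

View pics/s2c.png

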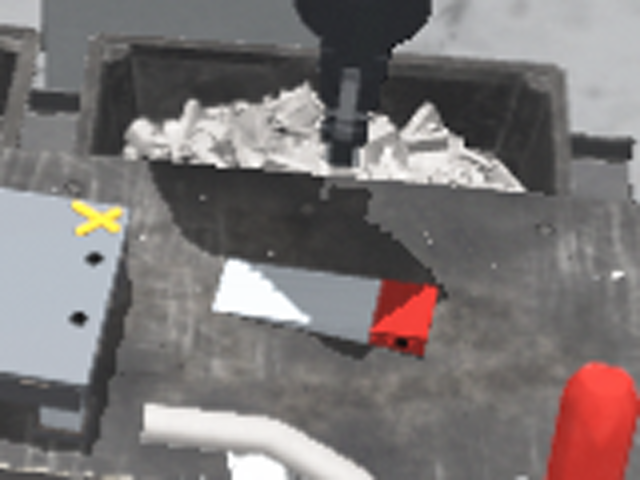

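The side crop shows the fingers above clear table, level with the middle of the wedge on its robot side, and nothing in the way below. I'll descend now.

```bash
python3 -m inch '[[[0,5,0,25,0],[0,5,0,25,0],[0,0,0,15,0],[0,0,0,6,0],[0,0,0,0,0],[0,0,0,0,0]]]'
```

```text
clock: 4.62
position: [0.4632, 0.1307, 0.01]
tool_rot: [179.8, -0.1, 86.2]
ft_force: [1.2, -0.2, 0.5]
opening: -0.0001
grip_force: 0.0
```

```bash
python3 -m inch '[[[0,0,0,5,0],[0,0,4,0,0],[0,0,3,0,0],[0,0,3,0,0],[0,0,2,0,0],[0,0,2,0,0],[0,0,2,0,0],[0,0,0,0,0]]]'; python3 -m inch '[[[0,0,2,0,0],[0,0,2,0,0],[0,0,2,0,0],[0,0,0,0,0],[0,0,0,0,0]]]';python3 - <<'E'
from h import *
from m import *
for n,roi in(("top",(225,235,330,300)),("side",(325,215,395,265))):
    s=snap(n,n+"3"); red,yel,wh=meas(s,roi); r=cv2.minAreaRect(big(red,1)[0]); g=cv2.boxPoints(r); print(n,onz(s,g,.017).round(4).tolist(),r)
    y,x=np.where(wh); print(onz(s,cv2.boxPoints(cv2.minAreaRect(big(red|wh,1)[0])),.01).round(4).tolist())
t=cv2.imread('pics/top3.png')[230:310,220:340]; s=cv2.imread('pics/side3.png')[205:285,290:410]
cv2.imwrite('pics/c3.png',cv2.hconcat([cv2.resize(t,None,fx=3.3,fy=3.3,interpolation=2),cv2.resize(s,None,fx=3.3,fy=3.3,interpolation=2)]))
E
```

```text
clock: 5.28
position: [0.4785, 0.1294, 0.0033]
tool_rot: [180.0, -0.0, 86.2]
ft_force: [-0.4, 0.4, -0.2]
opening: -0.0001
grip_force: 0.0
clock: 5.7
position: [0.4834, 0.1289, 0.0032]
tool_rot: [-180.0, 0.0, 86.2]
ft_force: [-1.2, -0.4, -0.0]
opening: 0.0003
grip_force: 0.5Traceback (most recent call last):
  File "<stdin>", line 4, in <module>
IndexError: list index out of range
```

```bash
python3 -m inch '[[[0,0,2,0,0],[0,0,0,0,0],[0,0,0,0,0]]]';python3 - <<'E'
from h import *
from m import *
s=snap("side","side4"); red,yel,wh=meas(s,(325,215,395,270)); r=cv2.minAreaRect(big(red,1)[0]); print(r,onz(s,cv2.boxPoints(r),.017).round(4).tolist())
cv2.imwrite('pics/c4.png',cv2.resize(s["img"][200:290,290:410,::-1],None,fx=5,fy=5,interpolation=2))
E
```

```text
clock: 6.0
position: [0.4856, 0.1287, 0.0032]
tool_rot: [-180.0, 0.0, 86.2]
ft_force: [-1.9, 0.9, 0.2]
opening: -0.0
grip_force: 0.6
((380.4615173339844, 249.69229125976562), (13.335897445678711, 16.86598777770996), 11.309932708740234) [[0.5524, 0.1477, 0.017], [0.5022, 0.1539, 0.017], [0.5066, 0.1857, 0.017], [0.5565, 0.1787, 0.017]]
```

View pics/c4.png

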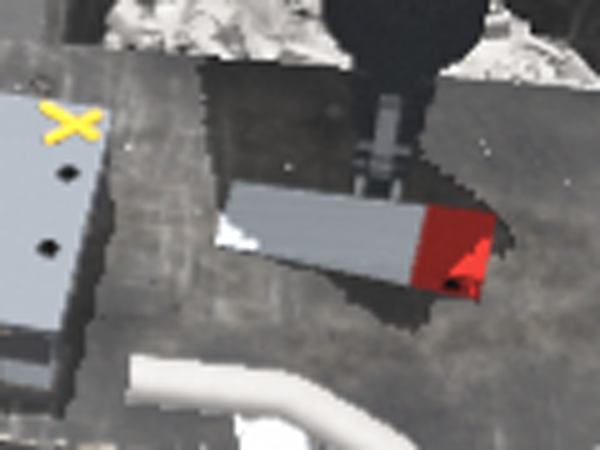

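The crop shows the wedge against the fingers: thin-end corners at (233,182) and (218,243), red-end corners at (497,212) and about (480,283). I'll cast these onto their heights.

```bash
cat > w.py <<'E'
from h import *
import sys
ex=np.array([.998,-.066]);ey=np.array([.066,.998]);F=np.array([.510,-.0195])
def rep(s,px):
    P=onz(s,px,np.array([.002,.002,.018,.018]))[:,:2]
    print(P.round(4).tolist()); a=P[:2].mean(0);b=P[2:].mean(0)
    print("thin lat/along mm",(a-F)@ex*1e3,(a-F)@ey*1e3,"back",(b-F)@ex*1e3,(b-F)@ey*1e3, "len",np.linalg.norm(a-b),"w",np.linalg.norm(P[0]-P[1]),np.linalg.norm(P[2]-P[3]))
E
python3 - <<'E'
from w import *
import pickle
s=pickle.load(open("side.pkl","rb"))
f=lambda c:np.array(c)/5+[290,200]
rep(s,f([[233,182],[218,243],[497,212],[480,283]]))
# original: c1 crop
rep(s,np.array([[367,450-330],[355,489-330],[522,467-330],[514,510-330]])/3+[215,195])
t=pickle.load(open("top.pkl","rb"))
rep(t,np.array([[234,211],[222,262],[66,175],[55,227]])/3+[215,195])
E
```

```text
[[0.4898, 0.0586], [0.528, 0.0544], [0.5062, 0.1874], [0.5493, 0.18]]
thin lat/along mm -6.135832190474236 75.77779329988044 back 4.300793336383107 203.95453577353845 len 0.12857779300469763 w 0.03839893405374932 0.043778692658551756
[[0.4852, 0.0601], [0.5262, 0.0536], [0.501, 0.1863], [0.5446, 0.1807]]
thin lat/along mm -9.308299057181683 75.89537336798288 back -0.6439789750787974 203.4494160780601 len 0.12782496678740435 w 0.04152509198866695 0.043939937803825393
[[0.5197, 0.0506], [0.4792, 0.0574], [0.5381, 0.1805], [0.4969, 0.1854]]
thin lat/along mm -15.411175329177958 72.62118028219915 back -5.868613281123616 202.5321541168159 len 0.13023753437304467 w 0.041064616633586626 0.04157626411640871
```

```bash
python3 -m inch '[[[0,0,-6,0,0],[0,0,-6,0,0],[0,-20,0,0,0],[0,-19,0,0,0],[0,0,0,0,0],[0,0,4,0.5,0],[0,0,3,0,0],[0,0,3,0,0],[0,0,3,0,0],[0,0,2.5,0,0],[0,0,0,0,0],[0,0,0,0,0]]]';python3 - <<'E'
from w import *
P=env.state()["position"][:2]; print("finger lat/along",(P-F)@ex*1e3,(P-F)@ey*1e3)
s=snap("side","side5")
cv2.imwrite('pics/c5.png',cv2.resize(s["img"][200:290,290:410,::-1],None,fx=6,fy=6,interpolation=2))
E
```

```text
clock: 7.05
position: [0.487, 0.0902, 0.0028]
tool_rot: [180.0, -0.0, 86.2]
ft_force: [0.1, 0.6, 0.0]
opening: -0.0
grip_force: 0.0
finger lat/along -30.145142905424187 107.9620095464658
```

View pics/c5.png

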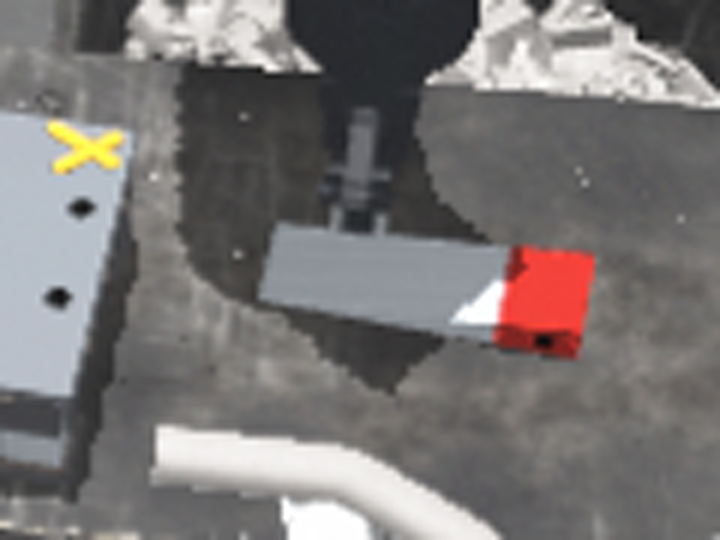

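The wedge has turned: thin-end corners are at (275,223) and (260,297), and red-end top corners at (597,253) and (580,333).

```bash
python3 - <<'E'
from w import *
import pickle
s=pickle.load(open("side.pkl","rb"))
rep(s,np.array([[275,223],[260,297],[597,253],[580,333]])/6+[290,200])
rep(s,np.array([[275,223],[260,299],[597,253],[582,330]])/6+[290,200])
E
```

```text
[[0.4924, 0.0569], [0.5307, 0.054], [0.5054, 0.1876], [0.5459, 0.1815]]
thin lat/along mm -3.385200646709948 74.9068328550477 back 2.1880338055393067 204.68821117778253 len 0.1298776137429773 w 0.03844808225939568 0.040965025504453995
[[0.4924, 0.0569], [0.5317, 0.0541], [0.5054, 0.1876], [0.5444, 0.1823]]
thin lat/along mm -2.890280658215785 74.98243477709465 back 1.390056552109789 205.01673808943232 len 0.13008131960686478 w 0.0394365319060981 0.03932381614695239
```

```bash
python3 -m inch '[[[0,0,2,0,0],[0,0,2,0,0],[0,0,0,0,0],[0,0,0,0,0],[0,0,0,0,0]]]'; python3 -m inch '[[[0,0,-10,0,0],[0,0,-10,0,0],[0,0,-10,0,0],[0,30,0,0,0],[0,38,0,0,0],[0,38,0,0,0],[0,38,0,0,0],[0,0,0,0,0]]]';python3 - <<'E'
from w import *
from m import *
P=env.state()["position"][:2]; print("finger lat/along",(P-F)@ex*1e3,(P-F)@ey*1e3)
s=snap("side","side6"); 
c=s["img"][210:270,310:410]; cv2.imwrite('pics/c6.png',cv2.resize(c[:,:,::-1],None,fx=8,fy=8,interpolation=2))
E
```

```text
clock: 7.52
position: [0.4906, 0.0892, 0.0027]
tool_rot: [-180.0, 0.0, 86.2]
ft_force: [-1.4, 0.0, 0.4]
opening: -0.0
grip_force: 0.4
clock: 8.18
position: [0.4704, 0.2475, 0.0036]
tool_rot: [179.8, -0.7, 86.9]
ft_force: [0.2, 1.6, 0.5]
opening: -0.0003
grip_force: 0.0
finger lat/along -57.09504796684894 263.80757524377753
```

View pics/c6.png

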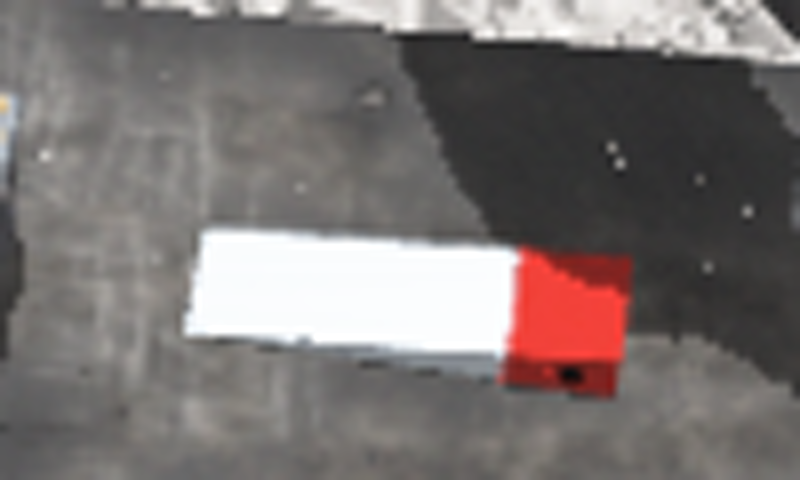

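The wedge is in clear view: thin-end corners at (203,230) and (185,334), red-end top corners at (633,256) and (620,361).

```bash
python3 - <<'E'
from w import *
import pickle
s=pickle.load(open("side.pkl","rb"))
rep(s,np.array([[203,230],[185,334],[633,256],[620,361]])/8+[310,210])
E
```

```text
[[0.4974, 0.0562], [0.5375, 0.0541], [0.505, 0.1867], [0.5446, 0.1835]]
thin lat/along mm 2.5306314256640507 74.976238701879 back 1.2951901373028691 205.14902498973228 len 0.1301552229746305 w 0.040119384548931145 0.03973128229915887
```

```bash
python3 -m inch '[[[0.2,0,29,0,0],[0.2,0,28,0,0],[0.2,0,0,0,0],[0.2,-12,0,0,0],[0.2,-12,0,0,0],[0.2,-8,0,0,0],[0.2,0,0,0,0],[0.2,0,0,0,0]]]'; python3 -c "
from w import *
st=env.state();P=st['position'][:2]; print('finger lat/along',(P-F)@ex*1e3,(P-F)@ey*1e3)"
```

```text
clock: 8.9
position: [0.5238, 0.1978, 0.0027]
tool_rot: [-179.9, 0.1, 86.2]
ft_force: [0.3, 0.5, -0.0]
opening: 0.0169
grip_force: 0.0
finger lat/along -0.5788878618052917 217.82062093069166
```

```bash
python3 -m inch '[[[0.2,-4,0,0,0],[0.2,-4,0,0,0],[0.2,-4,0,0,0],[0.2,-5,0,0,0],[0.2,-5,0,0,0],[0.2,-5,0,0,0],[0.2,-5,0,0,0],[0.2,-5,0,0,0],[0.2,-5,0,0,0],[0.2,-5,0,0,0],[0.2,0,0,0,0],[0.2,0,0,0,0]]]'; python3 -c "
from w import *
st=env.state();P=st['position'][:2]; print('finger lat/along',(P-F)@ex*1e3,(P-F)@ey*1e3)
s=snap('side','side7');c=s['img'][195:265,290:390]; cv2.imwrite('pics/c7.png',cv2.resize(c[:,:,::-1],None,fx=8,fy=8,interpolation=2))"
```

```text
clock: 9.9
position: [0.5215, 0.1509, 0.0026]
tool_rot: [-179.9, 0.1, 86.1]
ft_force: [0.5, 0.2, -0.9]
opening: 0.0171
grip_force: 0.0
finger lat/along 0.2687122242192964 170.8297951037479
```

View pics/c7.png

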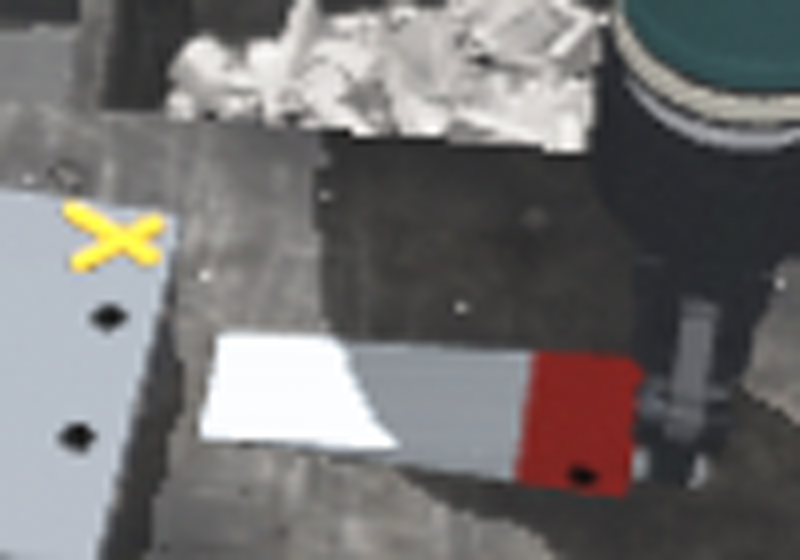

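The wedge slides straight with the fingertips on its red face. Thin-end corners are at (218,330) and (202,438), with red-end corners near (640,358) and (632,462).

```bash
python3 - <<'E'
from w import *
import pickle
s=pickle.load(open("side.pkl","rb"))
rep(s,np.array([[218,330],[202,438],[640,358],[632,462]])/8+[290,195])
E
python3 -m inch '[[[0.2,-5,0,0,0],[0.2,-5,0,0,0],[0.2,-5,0,0,0],[0.2,-5,0,0,0],[0.2,0,0,0,0],[0.2,0,0,0,0]]]'
```

```text
[[0.4947, 0.011], [0.5364, 0.0105], [0.5034, 0.1403], [0.5426, 0.1395]]
thin lat/along mm 3.52909159887872 30.56516950230144 back 2.425184007210639 159.91592430771314 len 0.12933218751493697 w 0.04168314103275829 0.039193436181033915
clock: 10.45
position: [0.5204, 0.1313, 0.0027]
tool_rot: [-180.0, 0.1, 86.1]
ft_force: [0.0, -0.5, -0.4]
opening: 0.0172
grip_force: 0.0
```

```bash
for i in 1 2 ; do :; done; python3 -m inch '[[[0.2,-4,0,0,0],[0.2,-4,0,0,0],[0.2,-4,0,0,0],[0.2,0,0,0,0],[0.2,0,0,0,0]]]';python3 -m inch '[[[0.2,-2,0,0,0],[0.2,-2,0,0,0],[0.2,0,0,0,0],[0.2,0,0,0,0]]]'
```

```text
clock: 10.87
position: [0.5197, 0.1197, 0.0028]
tool_rot: [-180.0, 0.1, 86.2]
ft_force: [-1.1, -0.0, -0.6]
opening: 0.0169
grip_force: 0.0
clock: 11.2
position: [0.5196, 0.1166, 0.0028]
tool_rot: [-180.0, 0.0, 86.2]
ft_force: [0.1, 0.1, -0.6]
opening: 0.0171
grip_force: 0.5
```

```bash
python3 -m inch '[[[0.2,-2,0,0,0],[0.2,-2,0,0,0],[0.2,0,0,0,0],[0.2,0,0,0,0]]]'
```

```text
clock: 11.53
position: [0.5193, 0.1124, 0.0028]
tool_rot: [-180.0, 0.0, 86.2]
ft_force: [-0.2, 0.4, 0.2]
opening: 0.0168
grip_force: 0.5
```

```bash
python3 -m inch '[[[0.2,-2,0,0,0],[0.2,-2,0,0,0],[0.2,-1,0,0,0]]]' | sed -n '1,4p'; python3 -m inch '[[[0.2,-1,0,0,0],[0.2,-1,0,0,0]]]'| sed -n '1,4p'
```

```text
clock: 11.78
position: [0.519, 0.1075, 0.0028]
tool_rot: [180.0, -0.0, 86.2]
ft_force: [0.1, 1.4, -0.8]
clock: 11.95
position: [0.5189, 0.1057, 0.0028]
tool_rot: [180.0, -0.0, 86.2]
ft_force: [0.3, 1.7, 0.5]
```

```bash
python3 -m inch '[[[0.2,-1.5,0,0,0],[0.2,-1.5,0,0,0]]]'| sed -n '1,4p'
```

```text
clock: 12.12
position: [0.5191, 0.1045, 0.0029]
tool_rot: [179.9, -0.2, 86.3]
ft_force: [-0.5, 6.0, -1.1]
```

```bash
python3 -m inch '[[[0.2,-1.5,0,0,0],[0.2,-1.5,0,0,0]]]'| sed -n '1,4p'
```

```text
clock: 12.28
position: [0.5194, 0.104, 0.003]
tool_rot: [179.8, -0.4, 86.4]
ft_force: [-0.7, 10.7, -1.3]
```

The push force rose to about 10 N, so the wedge is snug. Now I retreat and look.

```bash
python3 -m inch '[[[0.2,3,0,0,0],[0.2,4,0,0,0],[0.2,10,0,0,0],[0.2,20,0,0,0],[0.2,0,0,-30,0],[0.2,0,0,-40,0],[0,0,0,-40,0],[0,0,0,-40,0],[0,0,0,0,0]]]'; python3 - <<'E'
from w import *
from m import *
import pickle
s=snap('side','side8'); o=pickle.load(open("side.pkl","rb"))
_,y,_=meas(s,(290,215,325,240));_,y0,_=meas(o,(290,215,325,240))
for q in(y0,y): print("cross",onz(o,[cv2.minAreaRect(big(q,1)[0])[0]],.065), onz(o,[np.argwhere(q)[:,::-1].mean(0)],.065))
c=s['img'][185:275,215:375]; cv2.imwrite('pics/c8.png',cv2.resize(c[:,:,::-1],None,fx=5,fy=5,interpolation=2))
P=env.state()["position"][:2]; print("finger lat/along",(P-F)@ex*1e3,(P-F)@ey*1e3)
E
```

```text
clock: 13.03
position: [0.5249, 0.1382, 0.1595]
tool_rot: [179.4, -0.2, 86.2]
ft_force: [0.8, 0.1, 0.6]
opening: -0.0003
grip_force: 0.0
cross [[ 0.51222482 -0.02022513  0.065     ]] [[ 0.51218132 -0.01931945  0.065     ]]
cross [[ 0.51222482 -0.02022513  0.065     ]] [[ 0.51217422 -0.01951146  0.065     ]]
finger lat/along 3.1324828241406215 157.39040699350915
```

View pics/c8.png

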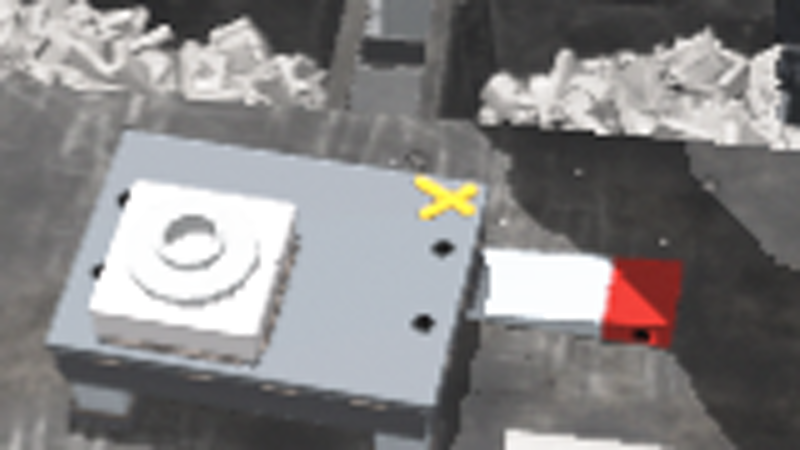

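The picture shows the wedge under the marked corner, with its red end at (645,300), and the cross has not moved. So the pedestal wasn't shoved. Now I press the corner.

```bash
python3 -m inch '[[[0,-35,-3,0,0],[0,-35,0,0,0],[0,-35,0,0,0],[0,-35,0,0,0],[0,-17,0,0,0],[0,0,0,0,0],[0,0,0,0,0]]]'; python3 -m inch '[[[0,0,0,30,0],[0,0,0,30,0],[0,0,0,20,0],[0,0,0,5,0],[0,0,0,0,0],[0,0,0,0,0]]]'
```

```text
clock: 13.67
position: [0.5063, -0.0213, 0.1517]
tool_rot: [-179.8, 0.1, 86.0]
ft_force: [0.2, 0.9, 0.0]
opening: -0.0001
grip_force: 0.0
clock: 14.17
position: [0.5076, -0.0181, 0.0677]
tool_rot: [-180.0, -0.0, 86.4]
ft_force: [-0.1, -0.0, 0.8]
opening: 0.0002
grip_force: 0.0
```

```bash
python3 -m inch '[[[0,0,2,2,0],[0,0,0,1,0],[0,0,0,0,0]]]'|sed -n '1,4p'; python3 -m inch '[[[0,0,0,1,0],[0,0,0,1,0],[0,0,0,0,0]]]'|sed -n '1,4p'
```

```text
clock: 14.42
position: [0.5102, -0.0197, 0.0652]
tool_rot: [179.9, -0.0, 86.2]
ft_force: [1.0, -0.1, -0.5]
clock: 14.67
position: [0.5102, -0.0198, 0.065]
tool_rot: [179.9, 0.1, 86.2]
ft_force: [-2.7, -0.0, 18.1]
```

```bash
python3 -m inch '[[[0,0,0,0.5,0],[0,0,0,0,0],[0,0,0,0,0],[0,0,0,0,0],[0,0,0,0,0],[0,0,0,0,0]]]'|sed -n '1,4p'; python3 -m inch '[[[0,0,0,-2,0],[0,0,0,-3,0],[0,0,0,-10,0],[0,0,0,-25,0],[0,0,0,-40,0],[0,0,0,-40,0],[0,38,0,0,0],[0,38,0,0,0],[0,38,0,0,0],[0,38,0,0,0],[0,0,0,0,0]]]'; python3 - <<'E'
from w import *
from m import *
import pickle
s=snap('side','side9'); o=pickle.load(open("side.pkl","rb"))
_,y,_=meas(s,(290,215,325,240)); print("cross",onz(o,[np.argwhere(y)[:,::-1].mean(0)],.065))
p=cv2.imread('pics/side8.png')
for n,i in(("before",p[:,:,::-1]),("after",s["img"])):
    r=meas({"img":np.ascontiguousarray(i)},(325,225,370,265))[0]; print(n,np.argwhere(r)[:,::-1].mean(0),r.sum())
c=s['img'][185:275,215:375]; cv2.imwrite('pics/c9.png',cv2.resize(c[:,:,::-1],None,fx=5,fy=5,interpolation=2))
E
```

```text
clock: 15.17
position: [0.5102, -0.0197, 0.0649]
tool_rot: [179.9, 0.1, 86.2]
ft_force: [-3.2, 0.9, 22.9]
clock: 16.08
position: [0.5202, 0.1422, 0.1842]
tool_rot: [179.8, -0.5, 86.9]
ft_force: [0.1, 0.7, 0.7]
opening: -0.0001
grip_force: 0.0
cross [[ 0.51218132 -0.01931945  0.065     ]]
before [343.25       244.50471698] 212
after [343.25700935 244.57476636] 214
```

View pics/c9.png

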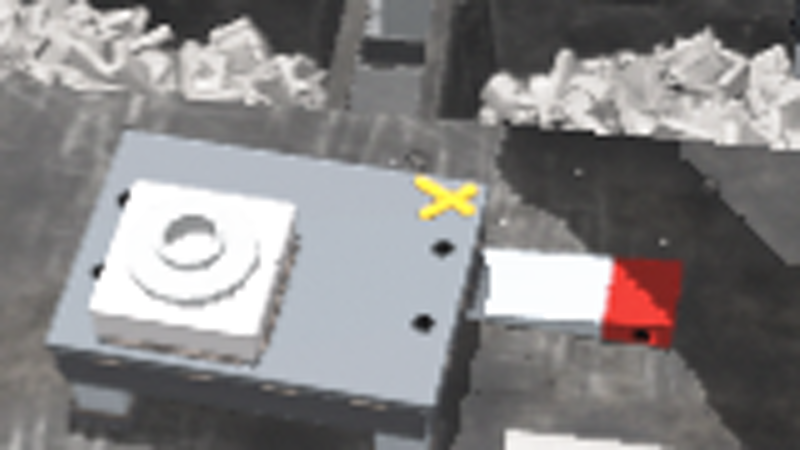

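The picture after pressing matches the one before: the cross and the wedge (red end at (645,300)) haven't moved. The corner held 23 N with about 0.1 mm of give. The arm is clear of everything, so I'm handing in.

```bash
python3 -c "
from rig import env
print(env.job_done())"
```

```text
the job is handed in; nothing more can be done
None
```

The wedge is snug under the short leg and the pedestal did not shift; the marked corner held a 23 N press with about 0.1 mm of give, and I handed the job in at about 16 s with the arm clear (no verdict was returned).

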